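Unscrew the lid of the storage jar and lay it on the coaster

TASK

Open the square glass jar that stands in the wooden block: unscrew its orange lid counter-clockwise with as many twists as it takes until it lifts free, and lay the lid flat and right way up on the round cork coaster, wholly on it and not dropped. The jar must stay seated in its block, and the other things on the worktop must be left where they are.

Things in the scene. Friction and masses are not known exactly. Their poses are not given: they have to be found in the camera images.
- jar: loose square jar of clear glass, empty, 64 x 64 mm, 0.7 kg, seated in the block's recess (1 mm play), which stops it from turning. Origin: centre of its underside; z up. Flat shoulder 62 mm and rim 100 mm above the origin; neck 39 mm across, its right-handed thread 49 mm across, 74 to 95 mm above the origin.
- jar_lid: loose orange screw lid, 56 mm across (57 over fine ribs), 30 mm high, 0.05 kg, open below; white mark on top along its +x. Origin: centre of its lower edge; z up. Screwed shut, its origin is 74 mm above the jar's, 12 mm above the jar's shoulder. Grip its sides from above, near the top.
- jar_block: fixed dark wooden block, 110 x 110 x 30 mm, with a square recess 20 mm deep that holds the jar. Origin: centre of its underside, on the worktop; the recess floor is 10 mm above it.
- coaster: fixed round cork coaster, 100 mm across, 8 mm thick. Origin: centre of its underside, on the worktop.
- lemon: bystander: a yellow lemon, 71 x 53 x 51 mm, lying behind the work. Origin: centre of its underside.
- garlic: bystander: a garlic bulb, 56 mm. Origin: centre of its underside.
- salt_cellar: bystander: a round wooden salt cellar, 70 mm across, 68 mm high. Origin: centre of its underside.
- green_mug: bystander: a green and white mug, 90 x 122 x 107 mm, on the hob. Origin: centre of its underside.
- spoon: bystander: a steel spoon, 191 x 40 x 16 mm, lying on the front of the hob. Origin: centre of its underside.
- lid_top (a point): centre of the lid's flat top, 30 mm above its origin. Turned counter-clockwise seen from above, the lid climbs 18 mm per full turn (2.9 mm per rad) and is free after about 4.0 rad (230 degrees) from the start, about 12 mm higher; before that it cannot be pulled off. About 1 mm of play; let go part way, it stays there.
Not all that is in view belongs to the job. There is more than one size of the jar_lid; the one meant has the size given above.

How it is judged:
On the way, in this order (a step that is already met when the one before it is completed fails the run):
1. the lid is turned until it has climbed 5 mm on the jar, the jar seated (z of jar_lid in the frame of jar above 0.079 m and horizontal distance between jar_lid and jar below 0.006 m and z of jar in the frame of jar_block below 0.02 m), for 0.1 s.
2. the lid is lifted clear of the jar, the jar seated (z of jar_lid in the frame of jar above 0.103 m and z of jar in the frame of jar_block below 0.02 m), for 0.1 s.
At the end, for the whole second after the job is handed in: The lid lies still and right way up (within 0.08 rad) on the coaster, its centre within 22 mm of the coaster's centre; the jar stands upright (within 0.08 rad) in its block, within 6 mm of its centre and 4 mm of its floor (horizontal distance between jar_lid and coaster below 0.022 m and z of jar_lid in the frame of coaster between 0.005 and 0.011 m and angle between each of jar_lid, jar's own z axis and vertical below 0.08 rad and linear speed of jar_lid below 0.02 m/s and horizontal distance between jar and jar_block below 0.006 m and z of jar in the frame of jar_block below 0.014 m); the robot touches nothing.
It fails at once if the jar is lifted more than 10 mm out of its seat (z of jar in the frame of jar_block above 0.02 m).
It fails at once if the lid is let go more than 30 mm above the coaster (contact force between the fingers and jar_lid below 0.1 N and horizontal distance between jar_lid and coaster below 0.06 m and z of jar_lid in the frame of coaster above 0.038 m).
It fails at once if a bystander is moved by more than 40 mm (distance of any of lemon, garlic, salt_cellar, green_mug, spoon from where it was at the start of the episode above 0.04 m).
It also fails if it takes over 53 s, if anything falls off the work surface, if the arm or the gripper's body presses on something with over 40 N, if the wrist force passes 120 N, or if a joint passes its speed limit or range.

ROBOT

A 7-joint arm with a two-finger parallel gripper is mounted at the origin on a cart in front of the work surface, level with it; the furniture and walls round the work are solid. World frame = base frame: x ahead of the robot, y to its left, z up, the work surface at z = 0. Lengths are in m, angles in rad, forces in N, time in s.
With the tool pointing down it reaches from about 0.35 to 0.9 m from the base axis. Payload 8.1 kg.
Tool frame: the origin (TCP) lies midway between the tips of the shut fingers; the grasp point (between the pads) lies 19 mm behind it; z points along the fingers, y is the direction in which the jaws open and shut (so a half turn about z gives the same grasp; the last joint's range is limited). The gripper opens to 92 mm and grips with 3 to 60 N. Pads are 19 mm wide; open, the fingers measure 130 mm over their backs; the gripper's body (75 mm by 190 mm) begins 47 mm behind the grasp point.
Start: joints at [1.2, 0.434, 0.025, 1.573, -0.012, 1.134, -0.075], TCP at [0.165, -0.603, 0.227] pointing down, gripper open.
Joint ranges: [-2.62, 2.62], [-0.44, 2.09], [-1.27, 1.32], [0.08, 2.57], [-1.32, 4.46], [0.12, 2], [-2.74, 2.74]. Speed limits (rad/s): [2.22, 2.22, 3.01, 3.01, 3.14, 3.14, 3.14].

INTERFACE

Orientations are given as a rotation vector (axis times angle).
In Python, from cell import arm gives the robot as it stands. The module is installed in compiled form; this text tells all that it offers.
- The arm moves only by the tool jog_arm, never from a script. Its argument "increments" is a list of rows, each an object with "slide": the shift along the tool's x, y, z in mm, a list of three; "roll": the turn about the tool's z in rad; "gripper": the opening, from 0 (shut) to 1 (fully open). In form: [{"slide": [x, y, z], "roll": roll, "gripper": gripper}, ...]. A call has exactly 10 rows; each row is the pose to reach, as a shift and turn from the pose commanded when the call began, along the tool's axes at that moment; what a row does not reach only later rows make up. A row lasts 1/12 s, in which the tool goes at most 41.7 mm and 7.16 degrees, less where a joint would pass 70% of its speed; a pose out of reach is approached as far as the arm can. A call with a gripper value outside its range is refused whole. The fingers move at their own pace and stop on an object; "newtons" is the grip in N (left out, the last holds). Time passes only in rows, so rows that repeat a pose let the fingers close, or fill a call up. It gives the time, the measured TCP pose, the force and the opening at its end, in the units of the state.
- arm.observe(): the state, without advancing time (a new reading comes with each control period).
- arm.get_image(name): name is "side" or "top" or "wrist"; returns a dict with "frame" (384x512x3 uint8, blue, green, red), "depth" (384x512 float32, m along the optical axis (not along the pixel's ray), 0 where there is no reading), "intrinsics" (3x3 intrinsics, pixels), "R" (3x3) and "t" (3): a world point X has camera coordinates R X + t; the wrist camera has in their place "hand_eye" (4x4, takes a point from camera to tool coordinates, whose origin is the TCP and whose axes are the flange's). Camera axes: x right, y down, z forward; pixel columns grow to the right and rows downward; lengths in m; the calibration is good to about 2 mm. A picture is of the moment at which its call begins: read the wrist's pose just before it.
- arm.sign_off(): hands the job in, once; it reports no verdict.
The state is a dict: "clock": time; "joints": joint angles; "dq": joint speeds; "joint_efforts": joint torques, N m; "position": TCP position; "ee_rot": TCP orientation; "force": force on the tool from outside, world axes, zero at the start; "ft_torque": the same for the moment, N m; "width": opening from 0.0 (shut) to 1.0 (fully open).
Only numpy, scipy, OpenCV 4.12 (cv2) and the standard library are available. Lean on these libraries where they do the work, as an engineer would, in place of code of your own. Each camera call takes 0.05 s, during which the arm holds its last target.

## Working session

There is one attempt and no reset: what is moved stays moved. The work goes in short steps, Python scripts to look and compute and a tool call to move; the robot and the scene stay as the last step left them, time stands still between calls to the robot, and variables do not carry over. Pictures are saved under pics/ and viewed, and the job is handed in when it is done.

Besides the shell and the picture viewer there is one more tool, called after "Call:" as name(argument=value, ...), one argument or row to a line, values as JSON. jog_arm: Moves the arm, as the interface text tells. Its arguments: {"type":"object","properties":{"increments":{"type":"array"},"newtons":{"type":"number"}},"required":["increments"]}

```bash
mkdir -p pics; python3 - <<'E'
from cell import arm
import cv2,pickle
s=arm.observe();print(s)
for n in("side","top"):
    d=arm.get_image(n);cv2.imwrite(f"pics/{n}0.png",d["frame"]);pickle.dump(d,open(f"{n}0.pkl","wb"))
    print(n,d["intrinsics"],d["R"],d["t"])
E
```

```text
{'clock': 0.0, 'joints': array([ 1.20039141,  0.43524283,  0.02495928,  1.57408228, -0.01158159,
        1.13398134, -0.07508282]), 'dq': array([-9.68935624e-05, -1.07496102e-03,  1.05752219e-03, -2.47277836e-04,
       -2.98323513e-04, -5.61679695e-04, -1.50239155e-03]), 'joint_efforts': array([-1.52838138e-04, -6.67858243e+01,  9.84452069e-01, -3.14456141e+01,
       -6.06998219e-02,  4.28040465e-02,  1.64003327e-04]), 'position': array([ 0.16519968, -0.60225408,  0.22593821]), 'ee_rot': array([-3.11196382e+00, -4.19156970e-01,  5.66731359e-04]), 'force': array([-0.27292907,  0.01420701,  0.16449292]), 'ft_torque': array([ 0.02623163,  0.00482557, -0.07275158]), 'width': 1.0005872826272924}
side [[354.95360273   0.         258.25623732]
 [  0.         354.95360273 185.0749219 ]
 [  0.           0.           1.        ]] [[-0.91672903 -0.39899212  0.02032654]
 [-0.18841001  0.38690704 -0.90266528]
 [ 0.35229185 -0.8313292  -0.42986303]] [0.51977768 0.19001346 0.86275747]
top [[447.28210655   0.         255.94120822]
 [  0.         447.28210655 192.142357  ]
 [  0.           0.           1.        ]] [[ 0.03374634 -0.99941843 -0.00489712]
 [-0.97933889 -0.03208999 -0.19966364]
 [ 0.19939038  0.01153386 -0.97985226]] [-0.01608967  0.56216617  1.0874047 ]
```

View pics/side0.png

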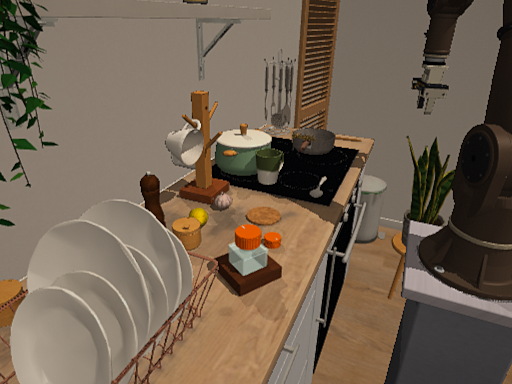

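View pics/top0.png

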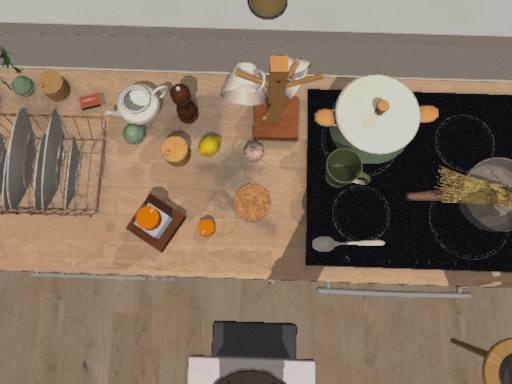

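The candidates are the orange lid on the jar in the block (top 148,217; side 247,237) and a smaller orange lid on the worktop (top 206,228; side 272,240), which is a decoy. I choose the one on the jar. Next I measure it and take a close crop.

```bash
cat > h.py <<'E'
import numpy as np,cv2,pickle
def ray(d,uv):
    K,R,t=d["intrinsics"],np.array(d["R"]),np.array(d["t"])
    c=-R.T@t; v=R.T@np.linalg.inv(K)@np.array([uv[0],uv[1],1.]); return c,v
def plane(d,uv,z):
    c,v=ray(d,uv); return c+v*(z-c[2])/v[2]
def cloud(d):
    K,R,t=d["intrinsics"],np.array(d["R"]),np.array(d["t"]); Z=d["depth"]
    v,u=np.mgrid[:Z.shape[0],:Z.shape[1]]
    P=np.stack([(u-K[0,2])/K[0,0]*Z,(v-K[1,2])/K[1,1]*Z,Z],-1)
    return (P-t)@R
def orange(f):
    h=cv2.cvtColor(f,cv2.COLOR_BGR2HSV)
    return cv2.inRange(h,(5,225,150),(16,255,255))
E
python3 - <<'E'
from h import *
T=pickle.load(open("top0.pkl","rb"));S=pickle.load(open("side0.pkl","rb"))
for d,n in((T,"top"),(S,"side")):
    W=cloud(d);m=orange(d["frame"]);k,l,st,c=cv2.connectedComponentsWithStats(m)
    for i in range(1,k):
        if st[i,4]>60:
            P=W[(l==i)&(d["depth"]>0)]
            zt=np.percentile(P[:,2],95)
            Q=P[P[:,2]>zt-.006]
            r=cv2.minEnclosingCircle(Q[:,:2].astype(np.float32))
            print(n,c[i],st[i],"ztop",zt.round(4),"med",np.median(Q,0).round(4),"circ",np.round(r[0],4),r[1])
# coaster & block: contour by height in top cloud
W=cloud(T);h=cv2.cvtColor(T["frame"],cv2.COLOR_BGR2HSV)
for n,(u,v) in dict(coaster=(252,202),block1=(160,240),table=(230,250),salt=(175,148)).items():
    print(n,h[v,u],W[v,u].round(4))
cv2.imwrite("pics/c0.png",np.hstack([cv2.resize(T["frame"][165:265,110:290],None,fx=4,fy=4)]))
cv2.imwrite("pics/c1.png",cv2.resize(S["frame"][190:300,190:320],None,fx=5,fy=5))
E
```

```text
top [146.92561983 217.24517906] [136 206  23  23 363] ztop 0.1175 med [0.4809 0.2622 0.1145] circ [0.4816 0.2609] 0.02757900021970272
top [206.03424658 226.84246575] [199 220  16  16 146] ztop 0.0271 med [0.473  0.1298 0.0241] circ [0.4712 0.1303] 0.020603356882929802
side [249.47619048 235.53741497] [235 225  26  25 441] ztop 0.1143 med [0.4765 0.2669 0.1131] circ [0.4794 0.2631] 0.028582317754626274
side [273.14619883 238.63157895] [264 232  17  16 171] ztop 0.0235 med [0.4698 0.1331 0.022 ] circ [0.4696 0.1299] 0.02384617179632187
coaster [ 13 145 179] [0.5445 0.0127 0.0119]
block1 [ 10 162 104] [0.4345 0.2446 0.0303]
table [ 14  98 185] [0.4169 0.0657 0.004 ]
salt [ 16 147 206] [0.672  0.2172 0.0603]
```

View pics/c0.png

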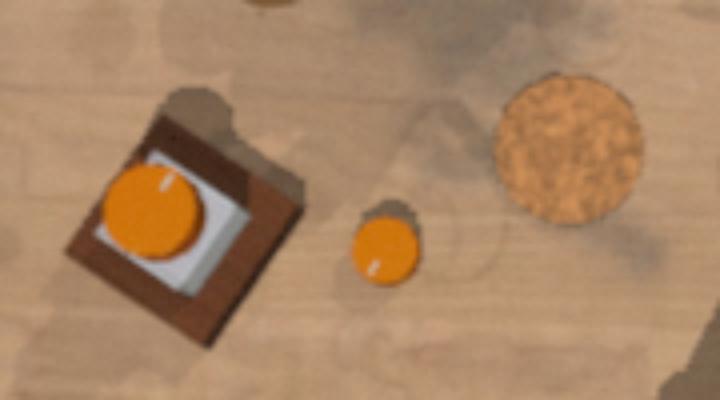

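View pics/c1.png

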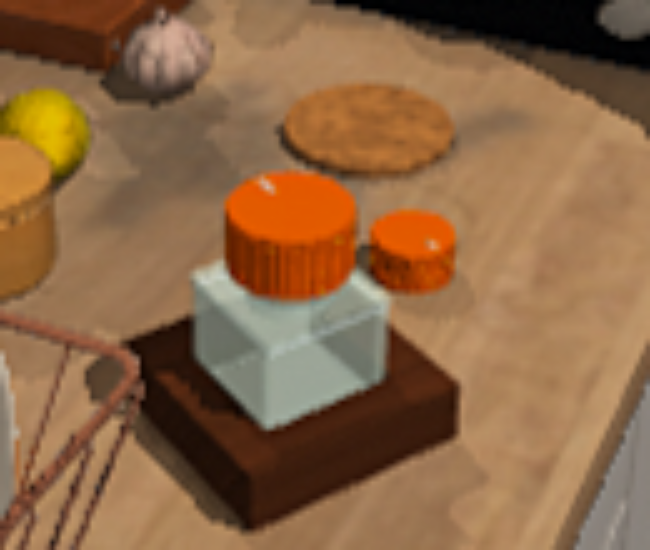

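The crop confirms it: the lid on the jar is about 56 mm wide (decoy about 41 mm), with its white mark at crop (166,184). Next are the block centre, the coaster, and the IK geometry.

```bash
python3 - <<'E'
from h import *
from scipy.spatial.transform import Rotation as Ro
T=pickle.load(open("top0.pkl","rb"));S=pickle.load(open("side0.pkl","rb"))
cr=[(160,113),(303,208),(208,348),(68,250)]
P=np.array([plane(T,(u/4+110,v/4+165),.03) for u,v in cr]);print("block",P.mean(0).round(4),[np.linalg.norm(P[i]-P[i-1]).round(4) for i in range(4)], np.degrees(np.arctan2(*(P[1]-P[0])[1::-1])))
cs=[(252.,202.)]
h=cv2.cvtColor(T["frame"],cv2.COLOR_BGR2HSV);m=cv2.inRange(h,(8,125,140),(16,190,255));
k,l,st,c=cv2.connectedComponentsWithStats(cv2.morphologyEx(m,cv2.MORPH_CLOSE,np.ones((3,3)))); i=l[202,252];print(st[i],c[i])
C=max(cv2.findContours((l==i).astype(np.uint8),0,1)[0],key=len)
w=np.array([plane(T,p[0],.008)[:2] for p in C],np.float32);print("coaster",cv2.minEnclosingCircle(w),w.mean(0))
m=orange(T["frame"]);k,l,st,c=cv2.connectedComponentsWithStats(m);
for i in range(1,k):
    if st[i,4]>300:
        C=max(cv2.findContours((l==i).astype(np.uint8),0,1)[0],key=len)
        w=np.array([plane(T,p[0],.114)[:2] for p in C],np.float32);print("lid",cv2.minEnclosingCircle(w))
print("mark",plane(T,(166/4+110,184/4+165),.114))
# side view block corners & coaster
P=np.array([plane(S,(u/5+190,v/5+190),.03) for u,v in [(250,480),(458,385)]]);print(P)
P=np.array([plane(S,(u/5+190,v/5+190),.008) for u,v in [(283,128),(454,128),(369,84),(369,172)]]);print("coaster side",P.mean(0))
R=Ro.from_rotvec([-3.11196382e+00, -4.19156970e-01,  5.66731359e-04]).as_matrix();print(R)
E
```

```text
block [0.48   0.2581 0.03  ] [np.float64(0.1057), np.float64(0.1145), np.float64(0.107), np.float64(0.1123)] -121.36315120409897
[ 234  184   37   37 1063] [251.75352775 201.86735654]
coaster ((0.5459446907043457, 0.013277217745780945), 0.049565237015485764) [0.5459057  0.01344804]
lid ((0.4813796281814575, 0.2603608965873718), 0.028311941772699356)
mark [0.49614429 0.25184748 0.114     ]
[[0.46078724 0.33962745 0.03      ]
 [0.40417283 0.24574473 0.03      ]]
coaster side [0.54120599 0.01942864 0.008     ]
[[ 9.64362561e-01  2.64583703e-01 -5.61584159e-04]
 [ 2.64584255e-01 -9.64361460e-01  1.46524479e-03]
 [-1.53890228e-04 -1.56161354e-03 -9.99998769e-01]]
```

Call:
jog_arm(
  increments=[
    {"slide": [300, -215, 0], "roll": 0, "gripper": 1},
    {"slide": [300, -215, 0], "roll": 0, "gripper": 1},
    {"slide": [300, -215, 0], "roll": 0, "gripper": 1},
    {"slide": [300, -215, 0], "roll": 0, "gripper": 1},
    {"slide": [300, -215, 0], "roll": 0, "gripper": 1},
    {"slide": [300, -215, 0], "roll": 0, "gripper": 1},
    {"slide": [300, -215, 0], "roll": 0, "gripper": 1},
    {"slide": [300, -215, 0], "roll": 0, "gripper": 1},
    {"slide": [300, -215, 0], "roll": 0, "gripper": 1},
    {"slide": [300, -215, 0], "roll": 0, "gripper": 1},
  ],
)

```text
clock: 0.93
position: [0.4029, -0.3088, 0.2268]
ee_rot: [-3.109, -0.435, -0.004]
force: [-0.1, 0.2, -0.6]
width: 1.001
```

```bash
cat > st.py <<'E'
from cell import arm
import numpy as np
from scipy.spatial.transform import Rotation as Ro
np.set_printoptions(suppress=True,precision=4)
s=arm.observe();R=Ro.from_rotvec(s["ee_rot"]).as_matrix()
print(s["clock"],"p",s["position"],"q",s["joints"],"F",s["force"],"T",s["ft_torque"],"w",s["width"])
print("yawx",np.arctan2(R[1,0],R[0,0]),"zt",R[:,2])
def to(x,y,z=None):
    z=s["position"][2] if z is None else z
    return R.T@(np.array([x,y,z])-s["position"])*1000
for n,p in dict(lid=(.481,.260),coaster=(.5455,.0135)).items(): print(n,to(*p))
E
python3 st.py
```

```text
0.9333 p [ 0.4029 -0.3088  0.2268] q [ 0.6698  0.2535 -0.1457  1.8445  0.0378  1.0459 -0.783 ] F [-0.0645  0.2428 -0.6312] T [ 0.043  -0.0091  0.0464] w 1.000615864007013
yawx 0.27800677558135173 zt [ 0.0023  0.003  -1.    ]
lid [ 231.2236 -525.5644    1.8848]
coaster [ 225.5978 -270.8283    1.2948]
```

Call:
jog_arm(
  increments=[
    {"slide": [235, -420, 0], "roll": 0.1, "gripper": 1},
    {"slide": [235, -420, 0], "roll": 0.2, "gripper": 1},
    {"slide": [235, -420, 0], "roll": 0.3, "gripper": 1},
    {"slide": [235, -420, 0], "roll": 0.3, "gripper": 1},
    {"slide": [235, -420, 0], "roll": 0.3, "gripper": 1},
    {"slide": [235, -420, 0], "roll": 0.3, "gripper": 1},
    {"slide": [235, -420, 0], "roll": 0.3, "gripper": 1},
    {"slide": [235, -420, 0], "roll": 0.3, "gripper": 1},
    {"slide": [235, -420, 0], "roll": 0.3, "gripper": 1},
    {"slide": [235, -420, 0], "roll": 0.3, "gripper": 1},
  ],
)

```text
clock: 1.77
position: [0.4974, 0.0884, 0.2266]
ee_rot: [3.141, -0.051, -0.0]
force: [0.8, -0.5, -0.1]
width: 0.998
```

```bash
python3 st.py; python3 - <<'E'
from h import *
for n in("top","side"):
    d=pickle.load(open(n+"0.pkl","rb"));W=cloud(d);ok=(d["depth"]>0)
    r=np.hypot(W[...,0]-.481,W[...,1]-.26)
    for a,b in((.07,.11),(.11,.13),(.13,.15)):
        P=W[ok&(r>a)&(r<b)&(W[...,2]>.06)]
        print(n,a,b,len(P),P[np.argsort(-P[:,2])[:3]].round(3).tolist() if len(P) else "")
E
```

```text
1.7667 p [0.4974 0.0884 0.2266] q [ 0.0034  0.2685 -0.3525  1.8368  0.1057  1.0547 -1.9933] F [ 0.8411 -0.5089 -0.0685] T [ 0.0568 -0.0638 -0.0616] w 0.9984133133267896
yawx -0.03269582830529918 zt [-0.0002 -0.0003 -1.    ]
lid [ -21.9797 -171.0067   -0.0466]
coaster [50.5439 73.2531  0.0128]
top 0.07 0.11 0 
top 0.11 0.13 23 [[0.515, 0.385, 0.122], [0.52, 0.384, 0.121], [0.51, 0.385, 0.12]]
top 0.13 0.15 92 [[0.577, 0.373, 0.134], [0.574, 0.373, 0.132], [0.572, 0.376, 0.132]]
side 0.07 0.11 0 
side 0.11 0.13 29 [[0.489, 0.387, 0.119], [0.503, 0.386, 0.119], [0.511, 0.386, 0.119]]
side 0.13 0.15 170 [[0.573, 0.377, 0.131], [0.571, 0.376, 0.131], [0.576, 0.373, 0.13]]
```

Call:
jog_arm(
  increments=[
    {"slide": [-22, -171, 0], "roll": 0, "gripper": 1},
    {"slide": [-22, -171, 0], "roll": 0, "gripper": 1},
    {"slide": [-22, -171, 0], "roll": 0, "gripper": 1},
    {"slide": [-22, -171, 0], "roll": 0, "gripper": 1},
    {"slide": [-22, -171, 0], "roll": 0, "gripper": 1},
    {"slide": [-22, -171, 30], "roll": 0, "gripper": 1},
    {"slide": [-22, -171, 60], "roll": 0, "gripper": 1},
    {"slide": [-22, -171, 60], "roll": 0, "gripper": 1},
    {"slide": [-22, -171, 60], "roll": 0, "gripper": 1},
    {"slide": [-22, -171, 60], "roll": 0, "gripper": 1},
  ],
)

```text
clock: 2.6
position: [0.4815, 0.2583, 0.1678]
ee_rot: [-3.141, 0.052, -0.001]
force: [-0.8, 0.5, 0.7]
width: 0.997
```

```bash
python3 st.py; python3 - <<'E'
from h import *
from cell import arm
from scipy.spatial.transform import Rotation as Ro
s=arm.observe();R=Ro.from_rotvec(s["ee_rot"]).as_matrix()
d=arm.get_image("wrist");H=np.array(d["hand_eye"]);cv2.imwrite("pics/w1.png",d["frame"])
d["R"]=(R@H[:3,:3]).T; d["t"]=-d["R"]@(R@H[:3,3]+s["position"])
m=orange(d["frame"]);k,l,st,c=cv2.connectedComponentsWithStats(m)
W=cloud(d)
for i in range(1,k):
    if st[i,4]>500:
        C=max(cv2.findContours((l==i).astype(np.uint8),0,1)[0],key=len)
        w=np.array([plane(d,p[0],.114)[:2] for p in C],np.float32);print(st[i],cv2.minEnclosingCircle(w),"depth z",np.percentile(W[(l==i)&(d["depth"]>0)][:,2],[5,50,95]))
E
```

```text
2.6 p [0.4815 0.2583 0.1678] q [-0.2876  0.4016 -0.4039  1.8155  0.1884  0.9615 -2.3745] F [-0.8083  0.4539  0.6711] T [0.0196 0.0173 0.0173] w 0.9970841190843718
yawx -0.03281059496955773 zt [ 0.0005  0.0004 -1.    ]
lid [-0.5758 -1.6332  0.0004]
coaster [ 71.9759 242.6183  -0.0639]
```

View pics/w1.png

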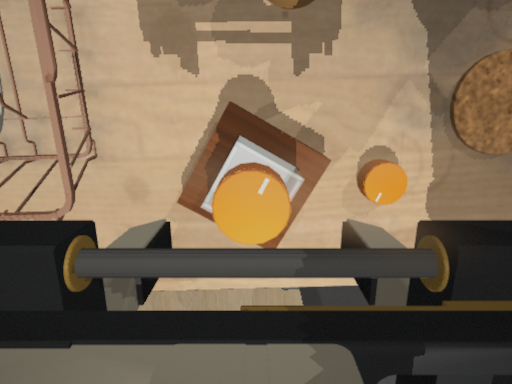

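The wrist view shows the lid at (251,205), between the fingers (155..365). My mask missed it because of the shade, so I redo it with a looser mask.

```bash
cat > wr.py <<'E'
from h import *
from cell import arm
from scipy.spatial.transform import Rotation as Ro
import sys
zt=float(sys.argv[1]);name=sys.argv[2]
s=arm.observe();R=Ro.from_rotvec(s["ee_rot"]).as_matrix()
d=arm.get_image("wrist");H=np.array(d["hand_eye"]);cv2.imwrite(f"pics/{name}.png",d["frame"])
d["R"]=(R@H[:3,:3]).T; d["t"]=-d["R"]@(R@H[:3,3]+s["position"])
pickle.dump(d,open(name+".pkl","wb"))
h=cv2.cvtColor(d["frame"],cv2.COLOR_BGR2HSV);m=cv2.inRange(h,(8,200,170),(22,255,255));k,l,st,c=cv2.connectedComponentsWithStats(m)
W=cloud(d)
for i in range(1,k):
    if st[i,4]>500:
        C=max(cv2.findContours((l==i).astype(np.uint8),0,1)[0],key=len)
        w=np.array([plane(d,p[0],zt)[:2] for p in C],np.float32);print(st[i],c[i],cv2.minEnclosingCircle(w),"depth z",np.percentile(W[(l==i)&(d["depth"]>0)][:,2],[5,50,95]))
print("tcp",s["position"])
E
python3 wr.py .114 w2
```

```text
tcp [0.48187833 0.25864198 0.16834707]
```

```bash
python3 - <<'E'
import cv2
f=cv2.imread("pics/w2.png");h=cv2.cvtColor(f,cv2.COLOR_BGR2HSV)
for p in((205,250),(220,240),(180,250),(182,390)):print(h[p])
E
sed -i 's/(8,200,170),(22,255,255)/(8,215,185),(24,255,255)/; s/cv2.inRange(h,(8,215,185)/cv2.inRange(h,(10,200,150)/' wr.py; python3 wr.py .114 w3
```

```text
[ 19 177 216]
[ 19 181 217]
[ 17 166 213]
[ 17 195 215]
tcp [0.48199229 0.25870622 0.16850442]
```

```bash
sed -i 's/(10,200,150)/(12,150,185)/' wr.py; python3 wr.py .114 w4
```

```text
[ 365  164   42   41 1350] [385.79333333 183.6       ] ((0.4963873326778412, 0.169685959815979), 0.01497206836938858) depth z [0.02056751 0.02183388 0.02303237]
[ 213  169   78   76 4428] [251.29042457 207.80781391] ((0.48224562406539917, 0.2626301050186157), 0.028015488758683205) depth z [0.11160438 0.11274843 0.11375753]
tcp [0.48188682 0.25874723 0.16840331]
```

Call:
jog_arm(
  increments=[
    {"slide": [0, -3, 15], "roll": 0, "gripper": 1},
    {"slide": [0, -3, 30], "roll": 0, "gripper": 1},
    {"slide": [0, -3, 45], "roll": 0, "gripper": 1},
    {"slide": [0, -3, 58], "roll": 0, "gripper": 1},
    {"slide": [0, -3, 68], "roll": 0, "gripper": 1},
    {"slide": [0, -3, 75], "roll": 0, "gripper": 1},
    {"slide": [0, -3, 79], "roll": 0, "gripper": 1},
    {"slide": [0, -3, 79], "roll": 0, "gripper": 1},
    {"slide": [0, -3, 79], "roll": 0, "gripper": 0.75},
    {"slide": [0, -3, 79], "roll": 0, "gripper": 0.7},
  ],
  newtons=25,
)

```text
clock: 3.63
position: [0.4814, 0.2617, 0.0884]
ee_rot: [-3.141, 0.051, -0.001]
force: [-0.1, -1.2, 0.2]
width: 0.901
```

```bash
python3 st.py
```

```text
3.6333 p [0.4814 0.2617 0.0884] q [-0.3209  0.4997 -0.3749  1.8933  0.2491  0.7929 -2.4331] F [-0.0764 -1.2057  0.1606] T [0.0372 0.0021 0.0064] w 0.9009806216784827
yawx -0.03234325779047358 zt [ 0.0009  0.0005 -1.    ]
lid [-0.3844  1.6863 -0.0012]
coaster [ 72.053  245.9716  -0.0679]
```

Call:
jog_arm(
  increments=[
    {"slide": [0, 0, 0], "roll": 0, "gripper": 0.5},
    {"slide": [0, 0, 0], "roll": 0, "gripper": 0.5},
    {"slide": [0, 0, 0], "roll": 0, "gripper": 0.5},
    {"slide": [0, 0, 0], "roll": 0, "gripper": 0.5},
    {"slide": [0, 0, 0], "roll": 0, "gripper": 0.5},
    {"slide": [0, 0, 0], "roll": 0, "gripper": 0.5},
    {"slide": [0, 0, 0], "roll": 0, "gripper": 0.5},
    {"slide": [0, 0, 0], "roll": 0, "gripper": 0.5},
    {"slide": [0, 0, 0], "roll": 0, "gripper": 0.5},
    {"slide": [0, 0, 0], "roll": 0, "gripper": 0.5},
  ],
  newtons=25,
)

```text
clock: 4.47
position: [0.4812, 0.2614, 0.0879]
ee_rot: [-3.141, 0.051, -0.0]
force: [-0.1, -0.6, 4.1]
width: 0.61
```

```bash
python3 st.py
```

```text
4.4667 p [0.4812 0.2614 0.0879] q [-0.321   0.5003 -0.3747  1.8939  0.2492  0.7926 -2.4332] F [-0.1248 -0.5524  4.1162] T [-0.1166  0.1134 -0.0173] w 0.610431071540197
yawx -0.03232562848456576 zt [ 0.0002  0.     -1.    ]
lid [-0.1046  1.4347 -0.0001]
coaster [ 72.3286 245.7213   0.0029]
```

The lid is gripped: 0.610 × 92 = 56.2 mm. Now the first twist.

Call:
jog_arm(
  increments=[
    {"slide": [0, 0, -0.2], "roll": -0.08, "gripper": 0.5},
    {"slide": [0, 0, -0.5], "roll": -0.16, "gripper": 0.5},
    {"slide": [0, 0, -0.7], "roll": -0.24, "gripper": 0.5},
    {"slide": [0, 0, -0.9], "roll": -0.32, "gripper": 0.5},
    {"slide": [0, 0, -1.2], "roll": -0.4, "gripper": 0.5},
    {"slide": [0, 0, -1.4], "roll": -0.48, "gripper": 0.5},
    {"slide": [0, 0, -1.6], "roll": -0.56, "gripper": 0.5},
    {"slide": [0, 0, -1.8], "roll": -0.64, "gripper": 0.5},
    {"slide": [0, 0, -2.1], "roll": -0.72, "gripper": 0.5},
    {"slide": [0, 0, -2.3], "roll": -0.8, "gripper": 0.5},
  ],
)

```text
clock: 5.3
position: [0.481, 0.2615, 0.0897]
ee_rot: [-2.91, -1.182, 0.0]
force: [1.4, 0.6, -1.2]
width: 0.609
```

```bash
python3 st.py; python3 wr.py .1165 w5
```

```text
5.3 p [0.481  0.2615 0.0897] q [-0.1751  0.538  -0.5825  1.88    0.3886  0.8379 -1.7563] F [ 1.4309  0.6105 -1.2022] T [ 0.1893 -0.1392  0.0084] w 0.6094314101731876
yawx 0.7716865418665021 zt [-0.0002  0.0002 -1.    ]
lid [-1.0606  1.0516 -0.0003]
coaster [-126.7267  222.7057   -0.0697]
[ 200  206  116   42 3317] [255.07657522 230.17515828] ((0.4887374937534332, 0.2682676613330841), 0.025839801877737045) depth z [0.11360526 0.11462043 0.11557037]
[ 201  278  110   28 2491] [256.58249699 290.39903653] ((0.4752007722854614, 0.25635355710983276), 0.025290140882134438) depth z [0.11365202 0.11462111 0.11568029]
tcp [0.48102681 0.26149332 0.0897449 ]
```

View pics/w5.png

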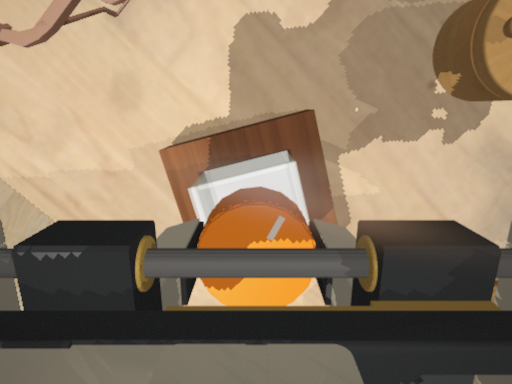

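The mark keeps its place relative to the jaws ((20,-27) px from the lid centre), so the lid turns with the gripper. The top rose about 2 mm. I continue.

Call:
jog_arm(
  increments=[
    {"slide": [0, 0, -0.3], "roll": -0.1, "gripper": 0.5},
    {"slide": [0, 0, -0.6], "roll": -0.2, "gripper": 0.5},
    {"slide": [0, 0, -0.9], "roll": -0.3, "gripper": 0.5},
    {"slide": [0, 0, -1.2], "roll": -0.4, "gripper": 0.5},
    {"slide": [0, 0, -1.4], "roll": -0.5, "gripper": 0.5},
    {"slide": [0, 0, -1.7], "roll": -0.6, "gripper": 0.5},
    {"slide": [0, 0, -2.0], "roll": -0.7, "gripper": 0.5},
    {"slide": [0, 0, -2.3], "roll": -0.8, "gripper": 0.5},
    {"slide": [0, 0, -2.6], "roll": -0.9, "gripper": 0.5},
    {"slide": [0, 0, -2.9], "roll": -1.0, "gripper": 0.5},
  ],
)

```text
clock: 6.18
position: [0.481, 0.2617, 0.0927]
ee_rot: [-1.988, -2.432, -0.0]
force: [-0.2, 1.6, 0.1]
width: 0.611
```

```bash
python3 st.py
```

```text
6.1833 p [0.481  0.2617 0.0927] q [-0.011   0.6107 -0.8364  1.8644  0.5634  0.9207 -0.913 ] F [-0.1721  1.638   0.0951] T [ 0.3274 -0.1315  0.0612] w 0.6111725517557433
yawx 1.7707290327722947 zt [-0.0002  0.0006 -1.    ]
lid [-1.6882 -0.3022 -0.001 ]
coaster [-256.0878   13.9572   -0.1564]
```

Call:
jog_arm(
  increments=[
    {"slide": [0, 0, -0.3], "roll": -0.1, "gripper": 0.5},
    {"slide": [0, 0, -0.6], "roll": -0.2, "gripper": 0.5},
    {"slide": [0, 0, -0.9], "roll": -0.3, "gripper": 0.5},
    {"slide": [0, 0, -1.2], "roll": -0.4, "gripper": 0.5},
    {"slide": [0, 0, -1.4], "roll": -0.5, "gripper": 0.5},
    {"slide": [0, 0, -1.7], "roll": -0.6, "gripper": 0.5},
    {"slide": [0, 0, -2.0], "roll": -0.7, "gripper": 0.5},
    {"slide": [0, 0, -2.3], "roll": -0.8, "gripper": 0.5},
    {"slide": [0, 0, -2.6], "roll": -0.9, "gripper": 0.5},
    {"slide": [0, 0, -2.9], "roll": -1.0, "gripper": 0.5},
  ],
)

```text
clock: 7.02
position: [0.4808, 0.2616, 0.0956]
ee_rot: [-0.579, -3.087, -0.0]
force: [-0.9, 0.0, -0.9]
width: 0.61
```

```bash
python3 st.py
```

```text
7.0167 p [0.4808 0.2616 0.0956] q [ 0.1209  0.7158 -1.0778  1.8524  0.735   1.0377 -0.0619] F [-0.8717  0.0106 -0.8894] T [ 0.3192 -0.0701 -0.0536] w 0.6103752265937014
yawx 2.7708062829002595 zt [-0.0006  0.0004 -1.    ]
lid [-0.7947 -1.4546 -0.0008]
coaster [-150.2303 -207.8316   -0.1351]
```

Call:
jog_arm(
  increments=[
    {"slide": [0, 0, -0.3], "roll": -0.1, "gripper": 0.5},
    {"slide": [0, 0, -0.6], "roll": -0.2, "gripper": 0.5},
    {"slide": [0, 0, -0.9], "roll": -0.3, "gripper": 0.5},
    {"slide": [0, 0, -1.2], "roll": -0.4, "gripper": 0.5},
    {"slide": [0, 0, -1.2], "roll": -0.4, "gripper": 0.5},
    {"slide": [0, 0, -1.2], "roll": -0.4, "gripper": 0.5},
    {"slide": [0, 0, -1.2], "roll": -0.4, "gripper": 0.5},
    {"slide": [0, 0, -1.2], "roll": -0.4, "gripper": 0.5},
    {"slide": [0, 0, -1.2], "roll": -0.4, "gripper": 0.5},
    {"slide": [0, 0, -1.2], "roll": -0.4, "gripper": 0.5},
  ],
)

```text
clock: 7.85
position: [0.4809, 0.2613, 0.097]
ee_rot: [0.039, -3.141, 0.0]
force: [-1.8, 1.0, -1.5]
width: 0.61
```

```bash
python3 st.py; python3 - <<'E'
from cell import arm
import cv2
d=arm.get_image("side");cv2.imwrite("pics/c2.png",cv2.resize(d["frame"][190:300,190:320],None,fx=5,fy=5))
E
```

```text
7.85 p [0.4809 0.2613 0.097 ] q [ 0.1596  0.7623 -1.1633  1.8488  0.7963  1.0912  0.2819] F [-1.7941  1.0198 -1.4958] T [0.3003 0.1664 0.0274] w 0.6096878657153612
yawx -3.116471862038674 zt [-0.0001 -0.0003 -1.    ]
lid [-0.1116 -1.3403  0.0004]
coaster [ -58.3996 -249.3826    0.0688]
```

View pics/c2.png

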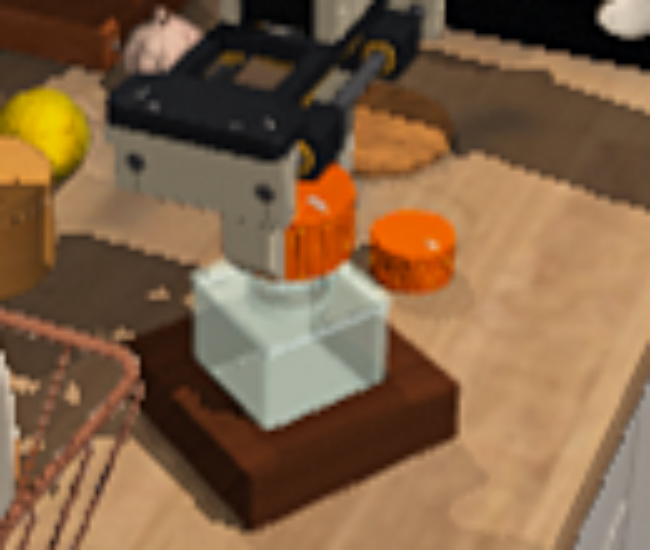

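The picture shows the lid about 9 mm up at crop (320,225), with the jar seated. Joint 3 is nearing its limit, so I let go, turn back and regrip.

Call:
jog_arm(
  increments=[
    {"slide": [0, 0, 0], "roll": 0, "gripper": 0.8},
    {"slide": [0, 0, 0], "roll": 0, "gripper": 0.8},
    {"slide": [0, 0, 0], "roll": 0, "gripper": 0.8},
    {"slide": [0, 0, 0], "roll": 0, "gripper": 0.8},
    {"slide": [0, 0, 0], "roll": 0, "gripper": 0.8},
    {"slide": [0, 0, 0], "roll": 0.1, "gripper": 0.8},
    {"slide": [0, 0, 0], "roll": 0.2, "gripper": 0.8},
    {"slide": [0, 0, 0], "roll": 0.3, "gripper": 0.8},
    {"slide": [0, 0, 0], "roll": 0.4, "gripper": 0.8},
    {"slide": [0, 0, 0], "roll": 0.5, "gripper": 0.8},
  ],
)

```text
clock: 8.73
position: [0.4811, 0.2614, 0.0971]
ee_rot: [0.745, 3.052, 0.0]
force: [0.3, 0.3, -0.2]
width: 0.803
```

Call:
jog_arm(
  increments=[
    {"slide": [0, 0, 0], "roll": 0.12, "gripper": 0.8},
    {"slide": [0, 0, 0], "roll": 0.24, "gripper": 0.8},
    {"slide": [0, 0, 0], "roll": 0.36, "gripper": 0.8},
    {"slide": [0, 0, 0], "roll": 0.48, "gripper": 0.8},
    {"slide": [0, 0, 0], "roll": 0.6, "gripper": 0.8},
    {"slide": [0, 0, 0], "roll": 0.72, "gripper": 0.8},
    {"slide": [0, 0, 0], "roll": 0.84, "gripper": 0.8},
    {"slide": [0, 0, 0], "roll": 0.96, "gripper": 0.8},
    {"slide": [0, 0, 0], "roll": 1.08, "gripper": 0.8},
    {"slide": [0, 0, 0], "roll": 1.2, "gripper": 0.8},
  ],
)

```text
clock: 9.57
position: [0.4811, 0.2615, 0.0971]
ee_rot: [2.339, 2.097, 0.0]
force: [-1.7, -0.4, -0.1]
width: 0.804
```

```bash
python3 st.py; python3 wr.py .124 w6
```

```text
9.5667 p [0.4811 0.2615 0.0971] q [-0.0564  0.5776 -0.7616  1.8644  0.5014  0.9009 -1.1673] F [-1.6737 -0.4457 -0.0773] T [-0.0281 -0.1075  0.0019] w 0.8036161539485509
yawx 1.4618582467343793 zt [ 0.0002  0.0002 -1.    ]
lid [-1.5007  0.0771 -0.0003]
coaster [-239.5268   90.9949   -0.0249]
[ 203  279  107   26 2249] [256.14673188 290.19253001] ((0.48078060150146484, 0.2536924183368683), 0.02457626350224018) depth z [0.12024449 0.12122075 0.12214059]
tcp [0.4810865  0.26150016 0.09712273]
```

View pics/w6.png

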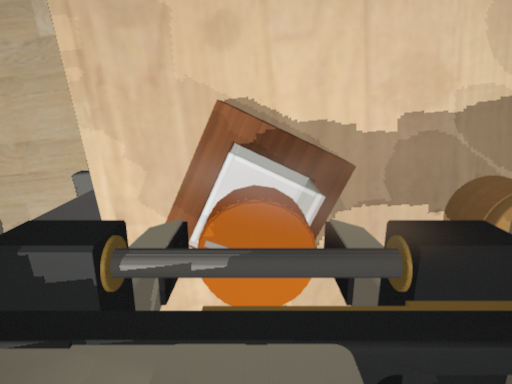

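The lid stayed put (mark now at (215,245)) and sits centred at (256,250) between the open fingers. Regripping.

Call:
jog_arm(
  increments=[
    {"slide": [0, 0, 0], "roll": 0, "gripper": 0.5},
    {"slide": [0, 0, 0], "roll": 0, "gripper": 0.5},
    {"slide": [0, 0, 0], "roll": 0, "gripper": 0.5},
    {"slide": [0, 0, 0], "roll": 0, "gripper": 0.5},
    {"slide": [0, 0, 0], "roll": 0, "gripper": 0.5},
    {"slide": [0, 0, 0], "roll": 0, "gripper": 0.5},
    {"slide": [0, 0, 0], "roll": 0, "gripper": 0.5},
    {"slide": [0, 0, 0], "roll": 0, "gripper": 0.5},
    {"slide": [0, 0, -0.2], "roll": -0.08, "gripper": 0.5},
    {"slide": [0, 0, -0.5], "roll": -0.16, "gripper": 0.5},
  ],
  newtons=25,
)

```text
clock: 10.45
position: [0.4811, 0.2614, 0.0975]
ee_rot: [2.153, 2.287, -0.0]
force: [0.4, -0.9, -0.3]
width: 0.613
```

```bash
python3 st.py
```

```text
10.45 p [0.4811 0.2614 0.0975] q [-0.0303  0.5912 -0.8035  1.862   0.5308  0.9162 -1.0237] F [ 0.4375 -0.8871 -0.3437] T [ 0.0019 -0.0937  0.0184] w 0.613219838033593
yawx 1.6314037179922145 zt [ 0.0003 -0.0003 -1.    ]
lid [-1.3435 -0.1742  0.0004]
coaster [-251.2976   49.2768    0.0896]
```

Call:
jog_arm(
  increments=[
    {"slide": [0, 0, -0.3], "roll": -0.1, "gripper": 0.5},
    {"slide": [0, 0, -0.6], "roll": -0.2, "gripper": 0.5},
    {"slide": [0, 0, -0.9], "roll": -0.3, "gripper": 0.5},
    {"slide": [0, 0, -1.2], "roll": -0.4, "gripper": 0.5},
    {"slide": [0, 0, -1.4], "roll": -0.5, "gripper": 0.5},
    {"slide": [0, 0, -1.7], "roll": -0.6, "gripper": 0.5},
    {"slide": [0, 0, -2.0], "roll": -0.7, "gripper": 0.5},
    {"slide": [0, 0, -2.3], "roll": -0.8, "gripper": 0.5},
    {"slide": [0, 0, -2.6], "roll": -0.9, "gripper": 0.5},
    {"slide": [0, 0, -2.9], "roll": -1.0, "gripper": 0.5},
  ],
)

```text
clock: 11.28
position: [0.4812, 0.2613, 0.1004]
ee_rot: [0.791, 3.04, 0.0]
force: [-0.9, 0.8, -0.1]
width: 0.614
```

```bash
python3 st.py
```

```text
11.2833 p [0.4812 0.2613 0.1004] q [ 0.1081  0.6923 -1.0488  1.8492  0.7033  1.0268 -0.1727] F [-0.8554  0.8194 -0.112 ] T [ 0.0908 -0.1641 -0.0355] w 0.614017347685132
yawx 2.632653478055672 zt [ 0.0001 -0.     -1.    ]
lid [-0.5054 -1.2301 -0.    ]
coaster [-176.9382 -185.0615    0.0071]
```

4.36 rad have been turned and the lid has climbed about 12.5 mm. I lift gently and watch the force.

Call:
jog_arm(
  increments=[
    {"slide": [0, 0, -0.4], "roll": -0.1, "gripper": 0.5},
    {"slide": [0, 0, -0.7], "roll": -0.2, "gripper": 0.5},
    {"slide": [0, 0, -1.5], "roll": -0.2, "gripper": 0.5},
    {"slide": [0, 0, -2.5], "roll": -0.2, "gripper": 0.5},
    {"slide": [0, 0, -3.5], "roll": -0.2, "gripper": 0.5},
    {"slide": [0, 0, -4.5], "roll": -0.2, "gripper": 0.5},
    {"slide": [0, 0, -5.5], "roll": -0.2, "gripper": 0.5},
    {"slide": [0, 0, -6], "roll": -0.2, "gripper": 0.5},
    {"slide": [0, 0, -6], "roll": -0.2, "gripper": 0.5},
    {"slide": [0, 0, -6], "roll": -0.2, "gripper": 0.5},
  ],
)

```text
clock: 12.12
position: [0.4811, 0.2614, 0.1065]
ee_rot: [0.492, 3.103, -0.0]
force: [-0.3, 0.8, -1.1]
width: 0.614
```

```bash
python3 st.py; python3 - <<'E'
from cell import arm
import cv2
d=arm.get_image("side");cv2.imwrite("pics/c3.png",cv2.resize(d["frame"][190:300,190:320],None,fx=5,fy=5))
E
```

```text
12.1167 p [0.4811 0.2614 0.1065] q [ 0.1338  0.7094 -1.1003  1.8421  0.7279  1.0612  0.0001] F [-0.3143  0.7801 -1.069 ] T [ 0.0801 -0.1599 -0.0037] w 0.6140565766663378
yawx 2.827330301801843 zt [ 0.0002 -0.0001 -1.    ]
lid [-0.3422 -1.3453  0.0001]
coaster [-137.8801 -215.835     0.0448]
```

View pics/c3.png

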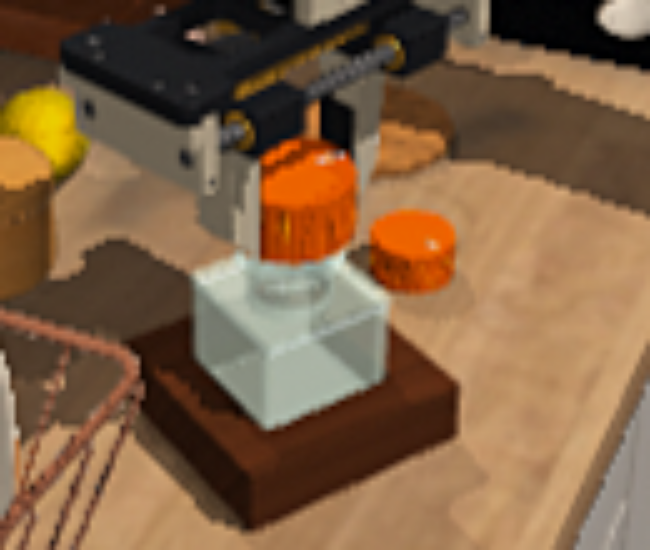

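The lid is free: no pull force, and the jar is still seated with its bottom corner at the same crop (270,430). Lifting on.

Call:
jog_arm(
  increments=[
    {"slide": [0, 0, -3], "roll": 0, "gripper": 0.5},
    {"slide": [0, 0, -7], "roll": 0, "gripper": 0.5},
    {"slide": [0, 0, -12], "roll": 0, "gripper": 0.5},
    {"slide": [0, 0, -18], "roll": 0, "gripper": 0.5},
    {"slide": [0, 0, -25], "roll": 0, "gripper": 0.5},
    {"slide": [0, 0, -32], "roll": 0, "gripper": 0.5},
    {"slide": [0, 0, -40], "roll": 0, "gripper": 0.5},
    {"slide": [0, 0, -48], "roll": 0, "gripper": 0.5},
    {"slide": [0, 0, -55], "roll": 0, "gripper": 0.5},
    {"slide": [0, 0, -60], "roll": 0, "gripper": 0.5},
  ],
)

```text
clock: 13.0
position: [0.4813, 0.2616, 0.1676]
ee_rot: [0.491, 3.102, 0.001]
force: [-0.5, -0.4, -0.8]
width: 0.614
```

```bash
python3 st.py; python3 - <<'E'
from cell import arm
import cv2
d=arm.get_image("side");cv2.imwrite("pics/c4.png",cv2.resize(d["frame"][150:300,190:340],None,fx=4,fy=4))
E
```

```text
13.0 p [0.4813 0.2616 0.1676] q [ 0.1729  0.6438 -1.158   1.7774  0.6439  1.1589  0.0684] F [-0.4722 -0.428  -0.8069] T [ 0.0965 -0.1648  0.0258] w 0.6140138968611443
yawx 2.8275740321419507 zt [ 0.0008  0.0004 -1.    ]
lid [-0.264  -1.624  -0.0009]
coaster [-137.7496 -216.1472   -0.0627]
```

View pics/c4.png

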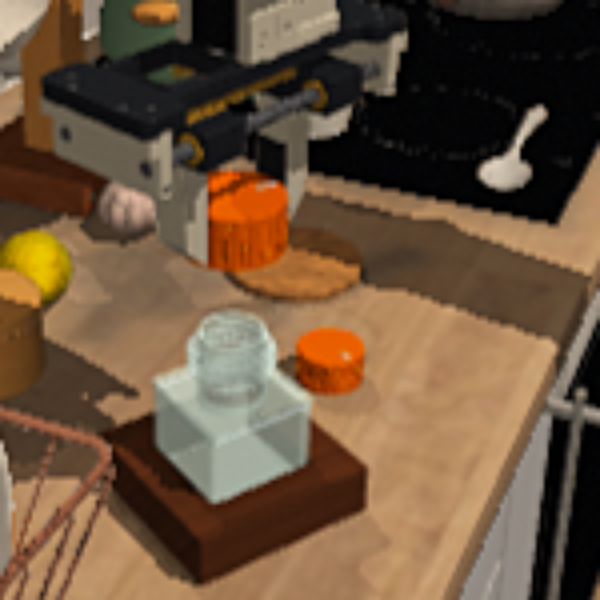

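Lid clear, jar and decoy untouched. Moving over the coaster.

Call:
jog_arm(
  increments=[
    {"slide": [-9, -14, 0], "roll": 0, "gripper": 0.5},
    {"slide": [-23, -36, 0], "roll": 0, "gripper": 0.5},
    {"slide": [-40, -63, 0], "roll": 0, "gripper": 0.5},
    {"slide": [-57, -90, 0], "roll": 0, "gripper": 0.5},
    {"slide": [-74, -117, 0], "roll": 0, "gripper": 0.5},
    {"slide": [-91, -144, 0], "roll": 0, "gripper": 0.5},
    {"slide": [-108, -171, 0], "roll": 0, "gripper": 0.5},
    {"slide": [-122, -193, 0], "roll": 0, "gripper": 0.5},
    {"slide": [-131, -207, 0], "roll": 0, "gripper": 0.5},
    {"slide": [-136, -214, 0], "roll": 0, "gripper": 0.5},
  ],
)

```text
clock: 13.88
position: [0.5448, 0.0126, 0.1659]
ee_rot: [-0.497, -3.101, 0.002]
force: [0.0, -0.2, -0.5]
width: 0.614
```

```bash
python3 st.py; python3 wr.py .195 w7
```

```text
13.8833 p [0.5448 0.0126 0.1659] q [ 0.6582  0.6546 -1.1798  1.784   0.6597  1.1664  0.5226] F [ 0.018  -0.169  -0.5317] T [ 0.0772 -0.075   0.0136] w 0.6137685454297058
yawx 2.823795386480655 zt [-0.0008 -0.0011 -1.    ]
lid [137.89   215.0944  -0.2161]
coaster [-0.4053  1.0924 -0.0015]
[ 332   38   48   51 1878] [355.17092652  63.70660277] ((0.47712236642837524, 0.07575754821300507), 0.00925774872303009) depth z [0.02059322 0.02188654 0.02305515]
[ 198  185  117   63 4790] [256.66242171 222.80334029] ((0.5347238779067993, 0.017197249457240105), 0.025677261874079704) depth z [0.17562538 0.18989556 0.19098378]
[ 202  278  107   27 2250] [255.72488889 289.98044444] ((0.5525582432746887, 0.010724419727921486), 0.024180850014090538) depth z [0.18925403 0.19019757 0.19106697]
tcp [0.54477366 0.01258896 0.16590348]
```

View pics/w7.png

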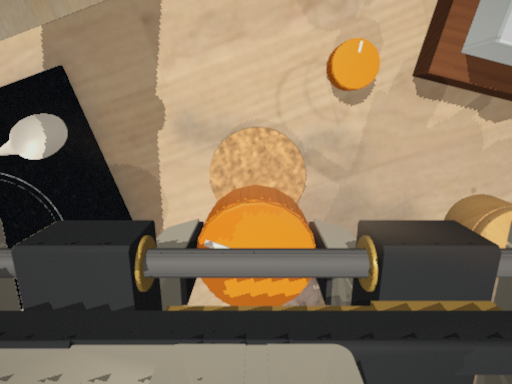

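```bash
python3 - <<'E'
from h import *
d=pickle.load(open("w7.pkl","rb"))
pts=[plane(d,p,.008)[:2] for p in [(258,126),(210,170),(306,172),(222,141),(294,142),(240,130),(277,130)]]
P=np.array(pts);A=np.c_[2*P,np.ones(len(P))];x=np.linalg.lstsq(A,(P**2).sum(1),rcond=None)[0];print(x[:2],np.sqrt(x[2]+x[:2]@x[:2]))
W=cloud(d);print(W[150,258],W[110,258])
E
```

```text
[0.54494306 0.01555257] 0.04915692729921657
[0.520817   0.02363057 0.00637773] [ 0.48381912  0.03577789 -0.00171575]
```

Coaster fit is (0.545, 0.0155) with radius 49 mm, which agrees with the top view. Descending.

Call:
jog_arm(
  increments=[
    {"slide": [-1, 3, 10], "roll": 0, "gripper": 0.5},
    {"slide": [-1, 3, 25], "roll": 0, "gripper": 0.5},
    {"slide": [-1, 3, 42], "roll": 0, "gripper": 0.5},
    {"slide": [-1, 3, 60], "roll": 0, "gripper": 0.5},
    {"slide": [-1, 3, 78], "roll": 0, "gripper": 0.5},
    {"slide": [-1, 3, 96], "roll": 0, "gripper": 0.5},
    {"slide": [-1, 3, 112], "roll": 0, "gripper": 0.5},
    {"slide": [-1, 3, 125], "roll": 0, "gripper": 0.5},
    {"slide": [-1, 3, 134], "roll": 0, "gripper": 0.5},
    {"slide": [-1, 3, 139], "roll": 0, "gripper": 0.5},
  ],
)

```text
clock: 14.77
position: [0.5455, 0.019, 0.026]
ee_rot: [-0.489, -3.102, 0.0]
force: [-0.5, -0.2, -0.8]
width: 0.613
```

Call:
jog_arm(
  increments=[
    {"slide": [0, 0, 1], "roll": 0, "gripper": 0.5},
    {"slide": [0, 0, 2], "roll": 0, "gripper": 0.5},
    {"slide": [0, 0, 3], "roll": 0, "gripper": 0.5},
    {"slide": [0, 0, 4], "roll": 0, "gripper": 0.5},
    {"slide": [0, 0, 5], "roll": 0, "gripper": 0.5},
    {"slide": [0, 0, 6], "roll": 0, "gripper": 0.5},
    {"slide": [0, 0, 7], "roll": 0, "gripper": 0.5},
    {"slide": [0, 0, 8], "roll": 0, "gripper": 0.5},
    {"slide": [0, 0, 8], "roll": 0, "gripper": 0.5},
    {"slide": [0, 0, 8], "roll": 0, "gripper": 0.5},
  ],
)

```text
clock: 15.6
position: [0.5462, 0.0184, 0.0194]
ee_rot: [-0.491, -3.103, 0.0]
force: [0.4, -0.5, -0.4]
width: 0.608
```

```bash
python3 st.py; python3 wr.py .046 w8;python3 - <<'E'
from cell import arm
import cv2
d=arm.get_image("side");cv2.imwrite("pics/c5.png",cv2.resize(d["frame"][150:300,190:340],None,fx=4,fy=4))
E
```

```text
15.6 p [0.5462 0.0184 0.0194] q [ 0.5399  0.8174 -1.0115  1.9105  0.8751  0.9363  0.3496] F [ 0.3942 -0.537  -0.4294] T [ 0.0229 -0.1434  0.0474] w 0.6075938667242403
yawx 2.8276868416381324 zt [-0.0001 -0.     -1.    ]
lid [136.611  209.6799   0.0033]
coaster [-0.8504 -4.8588  0.    ]
[ 396    0   96   73 5747] [442.04176092  31.36593005] ((0.47433677315711975, 0.11657246947288513), 0.01800784468650818) depth z [0.020754   0.02194528 0.02310954]
[ 198  198  117   50 4221] [257.10163468 226.28500355] ((0.537439227104187, 0.0224367156624794), 0.026137011125683784) depth z [0.04213241 0.04349848 0.04448623]
[ 222  278   88   20 1300] [262.60230769 286.66769231] ((0.5590774416923523, 0.019836613908410072), 0.02058383822441101) depth z [0.04265994 0.04366057 0.04460818]
tcp [0.54619138 0.01838394 0.01938066]
```

View pics/c5.png

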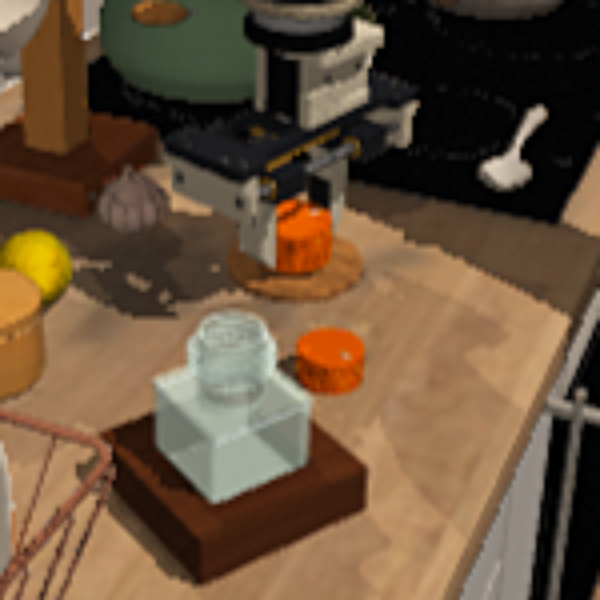

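The lid is over the coaster (crop 302,240), with its lower edge about 6 mm above it. Lowering further and watching the force.

Call:
jog_arm(
  increments=[
    {"slide": [0, -2, 1], "roll": 0, "gripper": 0.5},
    {"slide": [0, -2, 2], "roll": 0, "gripper": 0.5},
    {"slide": [0, -2, 3], "roll": 0, "gripper": 0.5},
    {"slide": [0, -2, 4], "roll": 0, "gripper": 0.5},
    {"slide": [0, -2, 4.5], "roll": 0, "gripper": 0.5},
    {"slide": [0, -2, 5], "roll": 0, "gripper": 0.5},
    {"slide": [0, -2, 5.5], "roll": 0, "gripper": 0.5},
    {"slide": [0, -2, 5.5], "roll": 0, "gripper": 0.5},
    {"slide": [0, -2, 5.5], "roll": 0, "gripper": 0.5},
    {"slide": [0, -2, 5.5], "roll": 0, "gripper": 0.5},
  ],
)

```text
clock: 16.53
position: [0.5456, 0.0165, 0.0139]
ee_rot: [0.491, 3.103, -0.0]
force: [0.4, -0.9, -0.9]
width: 0.612
```

```bash
python3 st.py; python3 wr.py .038 w9
```

```text
16.5333 p [0.5456 0.0165 0.0139] q [ 0.5394  0.8234 -1.0048  1.9152  0.8846  0.9276  0.3451] F [ 0.445  -0.9021 -0.9177] T [ 0.0892 -0.1723 -0.0259] w 0.6117803294449752
yawx 2.827759029732163 zt [ 0. -0. -1.]
lid [136.6271 211.6373  -0.0077]
coaster [-0.8189 -2.9113  0.0001]
[ 406    0  100   71 5797] [453.47093324  30.42435743] ((0.47377699613571167, 0.12084028869867325), 0.018968380987644196) depth z [0.02072778 0.0219305  0.02307217]
[ 198  198  117   50 4235] [256.98937426 226.32987013] ((0.5379583835601807, 0.020223496481776237), 0.026648562401533127) depth z [0.03662355 0.03806169 0.03905369]
[ 223  278   85   21 1271] [263.69394178 287.23131393] ((0.561479926109314, 0.016905806958675385), 0.020195117220282555) depth z [0.03717762 0.03821163 0.03913764]
tcp [0.54561983 0.01652195 0.01394077]
```

Call:
jog_arm(
  increments=[
    {"slide": [0, 0, 0.2], "roll": 0, "gripper": 0.5},
    {"slide": [0, 0, 0.4], "roll": 0, "gripper": 0.5},
    {"slide": [0, 0, 0.6], "roll": 0, "gripper": 0.5},
    {"slide": [0, 0, 0.8], "roll": 0, "gripper": 0.5},
    {"slide": [0, 0, 1.0], "roll": 0, "gripper": 0.5},
    {"slide": [0, 0, 1.0], "roll": 0, "gripper": 0.5},
    {"slide": [0, 0, 1.0], "roll": 0, "gripper": 0.5},
    {"slide": [0, 0, 1.0], "roll": 0, "gripper": 0.5},
    {"slide": [0, 0, 1.0], "roll": 0, "gripper": 0.5},
    {"slide": [0, 0, 1.0], "roll": 0, "gripper": 0.5},
  ],
)

```text
clock: 17.42
position: [0.5456, 0.0165, 0.0129]
ee_rot: [0.491, 3.103, -0.0]
force: [1.1, -0.2, -1.2]
width: 0.61
```

```bash
python3 st.py
```

```text
17.4167 p [0.5456 0.0165 0.0129] q [ 0.5387  0.8245 -1.0034  1.9158  0.8863  0.9261  0.3439] F [ 1.1364 -0.2482 -1.2317] T [ 0.0695 -0.1734 -0.0458] w 0.6097749809426061
yawx 2.827703890347091 zt [ 0.0001 -0.0001 -1.    ]
lid [136.6508 211.6826  -0.0214]
coaster [-0.807  -2.8585  0.0002]
```

Call:
jog_arm(
  increments=[
    {"slide": [0, 0, 0.2], "roll": 0, "gripper": 0.5},
    {"slide": [0, 0, 0.4], "roll": 0, "gripper": 0.5},
    {"slide": [0, 0, 0.6], "roll": 0, "gripper": 0.5},
    {"slide": [0, 0, 0.8], "roll": 0, "gripper": 0.5},
    {"slide": [0, 0, 1.0], "roll": 0, "gripper": 0.5},
    {"slide": [0, 0, 1.0], "roll": 0, "gripper": 0.5},
    {"slide": [0, 0, 1.0], "roll": 0, "gripper": 0.5},
    {"slide": [0, 0, 1.0], "roll": 0, "gripper": 0.5},
    {"slide": [0, 0, 1.0], "roll": 0, "gripper": 0.5},
    {"slide": [0, 0, 1.0], "roll": 0, "gripper": 0.5},
  ],
)

```text
clock: 18.25
position: [0.5457, 0.0165, 0.0126]
ee_rot: [0.491, 3.102, -0.001]
force: [-3.4, -1.2, 8.4]
width: 0.614
```

```bash
python3 st.py
```

```text
18.25 p [0.5457 0.0165 0.0126] q [ 0.5381  0.8249 -1.0028  1.9162  0.8877  0.9255  0.3425] F [-3.3748 -1.2375  8.368 ] T [-0.1659  0.3725 -0.0248] w 0.6142467133033672
yawx 2.8276613329358318 zt [ 0.0005 -0.0005 -1.    ]
lid [136.7366 211.645   -0.1544]
coaster [-0.7303 -2.8901  0.0014]
```

Contact is 8.4 N upward, so the lid is seated. Releasing, then rising.

Call:
jog_arm(
  increments=[
    {"slide": [0, 0, -0.4], "roll": 0, "gripper": 0.5},
    {"slide": [0, 0, -0.4], "roll": 0, "gripper": 0.65},
    {"slide": [0, 0, -0.4], "roll": 0, "gripper": 0.7},
    {"slide": [0, 0, -0.4], "roll": 0, "gripper": 0.8},
    {"slide": [0, 0, -0.4], "roll": 0, "gripper": 0.85},
    {"slide": [0, 0, -0.4], "roll": 0, "gripper": 0.85},
    {"slide": [0, 0, -0.4], "roll": 0, "gripper": 0.85},
    {"slide": [0, 0, -0.4], "roll": 0, "gripper": 0.85},
    {"slide": [0, 0, -0.4], "roll": 0, "gripper": 0.85},
    {"slide": [0, 0, -0.4], "roll": 0, "gripper": 0.85},
  ],
)

```text
clock: 19.08
position: [0.5456, 0.0165, 0.0123]
ee_rot: [-0.491, -3.103, -0.0]
force: [-0.2, -0.1, -0.5]
width: 0.85
```

```bash
python3 st.py; python3 wr.py .038 w10
```

```text
19.0833 p [0.5456 0.0165 0.0123] q [ 0.5382  0.8254 -1.0026  1.9162  0.8873  0.9252  0.3431] F [-0.1502 -0.1348 -0.4645] T [ 0.0341 -0.1406 -0.0135] w 0.8504398575542607
yawx 2.827747958177522 zt [-0.  0. -1.]
lid [136.5781 211.6498   0.0035]
coaster [-0.8703 -2.8973 -0.    ]
[ 408    0  100   70 5780] [455.66678201  30.14377163] ((0.4739672839641571, 0.12069708108901978), 0.018756670877337456) depth z [0.02079592 0.0219819  0.02307002]
[ 197  199  118   49 4139] [256.011597   227.13119111] ((0.5371391773223877, 0.020235981792211533), 0.026545874774456024) depth z [0.03552343 0.036788   0.03776653]
[ 203  278  108   21 1575] [254.96190476 287.10666667] ((0.5552303791046143, 0.014762668870389462), 0.025041107088327408) depth z [0.0359147  0.0368512  0.03775278]
tcp [0.54556667 0.01652442 0.01230586]
```

View pics/w10.png

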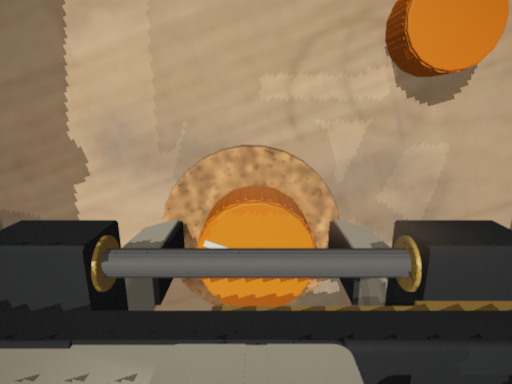

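The lid lies on the coaster (lid (256,250), coaster 165–337), and the fingers at 0.85 stand clear on both sides. Rising.

Call:
jog_arm(
  increments=[
    {"slide": [0, 0, -3], "roll": 0, "gripper": 0.85},
    {"slide": [0, 0, -8], "roll": 0, "gripper": 0.85},
    {"slide": [0, 0, -16], "roll": 0, "gripper": 0.85},
    {"slide": [0, 0, -28], "roll": 0, "gripper": 0.85},
    {"slide": [0, 0, -45], "roll": 0, "gripper": 0.85},
    {"slide": [0, 0, -65], "roll": 0, "gripper": 0.85},
    {"slide": [0, 0, -90], "roll": 0, "gripper": 0.85},
    {"slide": [0, 0, -115], "roll": 0, "gripper": 0.85},
    {"slide": [0, 0, -140], "roll": 0, "gripper": 0.85},
    {"slide": [0, 0, -155], "roll": 0, "gripper": 0.85},
  ],
)

```text
clock: 19.97
position: [0.5463, 0.0173, 0.171]
ee_rot: [0.49, 3.1, 0.002]
force: [0.9, 0.6, -0.4]
width: 0.852
```

Call:
jog_arm(
  increments=[
    {"slide": [20, 0, 0], "roll": 0, "gripper": 0.85},
    {"slide": [45, 0, 0], "roll": 0, "gripper": 0.85},
    {"slide": [75, 0, 0], "roll": 0, "gripper": 0.85},
    {"slide": [100, 0, 0], "roll": 0, "gripper": 0.85},
    {"slide": [120, 0, 0], "roll": 0, "gripper": 0.85},
    {"slide": [130, 0, 0], "roll": 0, "gripper": 0.85},
    {"slide": [130, 0, 0], "roll": 0, "gripper": 0.85},
    {"slide": [130, 0, 0], "roll": 0, "gripper": 0.85},
    {"slide": [130, 0, 0], "roll": 0, "gripper": 0.85},
    {"slide": [130, 0, 0], "roll": 0, "gripper": 0.85},
  ],
)

```text
clock: 20.8
position: [0.4231, 0.0564, 0.1674]
ee_rot: [0.493, 3.103, 0.001]
force: [0.0, 0.5, 0.8]
width: 0.851
```

```bash
python3 st.py; python3 - <<'E'
from h import *
from cell import arm
for n in("side","top"):
    d=arm.get_image(n);cv2.imwrite(f"pics/{n}9.png",d["frame"])
    W=cloud(d);k,l,st,c=cv2.connectedComponentsWithStats(orange(d["frame"]))
    for i in range(1,k):
        if st[i,4]>60:
            P=W[(l==i)&(d["depth"]>0)];zt=np.percentile(P[:,2],95);Q=P[P[:,2]>zt-.006]
            print(n,c[i],zt.round(4),cv2.minEnclosingCircle(Q[:,:2].astype(np.float32)))
E
```

```text
20.8 p [0.4231 0.0564 0.1674] q [ 0.7022  0.4428 -1.2243  2.0438  0.4993  0.9982  0.4803] F [0.0175 0.4685 0.7793] T [ 0.0357 -0.1393  0.0115] w 0.8506702701903468
yawx 2.826561896168125 zt [ 0.0003  0.0009 -1.    ]
lid [  8.0581 211.4889   0.1999]
coaster [-129.6447   -2.895     0.0012]
side [273.13294798 238.70520231] 0.0233 ((0.46968236565589905, 0.13054952025413513), 0.023102503269910812)
top [252.86092715 196.84768212] 0.0416 ((0.547942042350769, 0.013820664957165718), 0.025856057181954384)
```

View pics/side9.png

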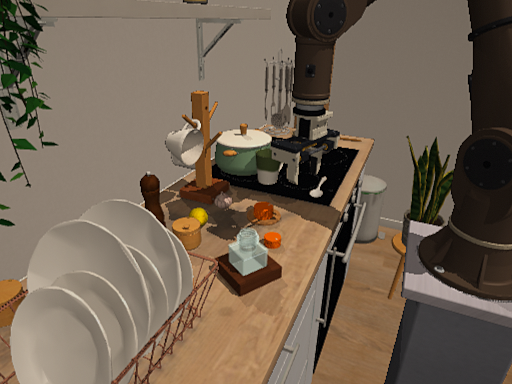

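View pics/top9.png

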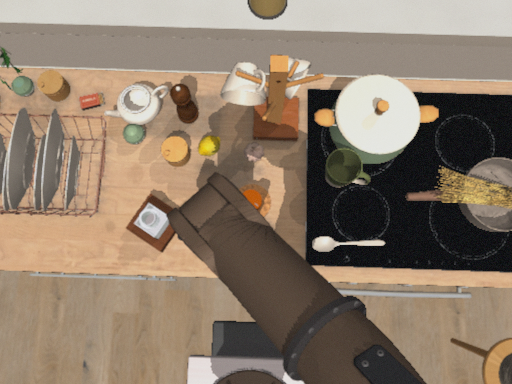

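The lid lies on the coaster (side 264,212; top 253,197). The jar is in its block (top 152,220) and every bystander is where it was. Handing in.

```bash
python3 -c "
from cell import arm
print(arm.sign_off())"
```

```text
the job is handed in; nothing more can be done
None
```

I unscrewed the orange lid and laid it right way up on the cork coaster, and handed the job in at about 21 s of the 53 s allowed. It took two grips: about 3.2 rad, then a regrip because joint 3 was nearing its limit, then about 1.4 rad more. The lid lifted off with no pull on the jar. I lowered it until I felt 8 N of contact before letting go.

**Last checks**
- **Lid:** its centre measured about 3 mm from the coaster's centre, against a limit of 22 mm. Its top read 37 mm high in the wrist view and 42 mm in the top view, against 38 mm expected. The top camera had read about 3.5 mm high on the first lid measurement too. The arm partly hid the lid in that last top view.
- **Jar and worktop:** by eye, the jar stands upright in its block and the bystanders and the smaller orange lid are where they were. The smaller lid measured the same position as at the start.
- **Robot:** it is clear of everything, with only sensor noise on the wrist force.

**Disagreement:** the first side-view estimate of the coaster was about 7 mm off the top view. The wrist camera agreed with the top view to about 2 mm, so I placed the lid by those two.

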